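# Raise the test cabinet window to its mark

## Task

Open the lock test cabinet for loading: with the fingertips push its sloping, counterweighted window up from beneath the lip until the underside of the lip is level with the tip of the pointer clamped to the side jamb, then take the hand away and leave the window standing there. Only push it, without squeezing or gripping the lip, and leave the pointer and the loose parts on the bench where they are.

Things in the scene. Friction and masses are not known exactly. Their poses are not given: they have to be found in the camera images.
- cabinet: fixed lock test cabinet, aluminium frame, clear panels, 440 mm wide (530 over the grey counterweight tubes on its sides), 460 mm high; origin under its middle, x level towards its back, y along its front, z up. Grey plinth 70 mm high, its front 154 mm before the origin. The front slopes back at 60 degrees to the level; on each side a jamb (from |y| = 195 mm outwards) stands 2.5 mm proud of the window frame
- window (a joint): how far the window stands above its bottom stop, in m along its slope, 0 to 0.175. It slides only along its 60-degree slope: for each 10 mm it gains 8.7 mm of height and goes 5 mm further back (cabinet +x). Counterweighted: it stays wherever it is left; 1 to 5 N along the slope moves it up
- lip: lip, a straight level aluminium ledge along the window's lower edge, 366 mm long, 10 mm thick with its cover strip, standing out 33 mm from the window frame to the front; front edge rounded (radius 4 mm). Origin: middle of its length, at the front edge, in the plane of the underside; axes as the cabinet's. At window = 0: 101 mm above the bench, 177 mm before the cabinet's origin. Open space below it
- lip_top: the flat aluminium cover strip that forms the top face of the lip, 362 x 35 x 4 mm; origin 6 mm above the lip's; it moves with the lip. Pressing on it while also pressing on the lip counts as gripping
- pointer_tip (a point): sharp tip of a steel triangular pointer (30 mm high at its base) on a dark clamp block (26 x 40 x 18 mm, black thumbscrew) on the jamb at the lip's -y end (the robot's right). It marks the height for the lip's underside and points at the lip's end, clearing it by 4 mm. Axes as the cabinet's
- switch_housing: loose cream plastic door lock switch housing, 80 x 44 x 42 mm with a black cable gland (14 mm) at one end; origin at the middle of its underside; a bystander
- striker_plate: loose zinc striker plate lying flat, 130 x 34 x 6 mm with a slot and two screw holes; origin at the middle of its underside; a bystander
- lock_lever: loose red-painted door lock lever lying flat, 130 mm long, up to 18 mm high, hub at one end and a black roller at the other; origin at the middle of its underside; a bystander
- bush0: one of three loose brass spacer bushes standing on end, 22 mm diameter, 25 mm high; origin at the middle of its underside; a bystander
- bush1: one of three loose brass spacer bushes standing on end, 22 mm diameter, 25 mm high; origin at the middle of its underside; a bystander
- bush2: one of three loose brass spacer bushes standing on end, 22 mm diameter, 25 mm high; origin at the middle of its underside; a bystander
- lidded_bin: small grey steel bin with a lid fastened by a cam lock, about 140 x 190 x 97 mm, 2.2 kg; origin at the middle of its underside; a bystander
- screwdriver: loose screwdriver lying on the bench, about 200 mm long; a bystander

How it is judged:
On the way:
1. the fingers push on the lip and the window has risen by more than 25 mm (contact force between the fingers and lip above 0.5 N and distance of lip from where it was at the start of the episode above 0.025 m), for 0.1 s.
At the end, for the whole second after the job is handed in: The underside of the lip is level with the pointer's tip within 8 mm in height and the window is at rest; the robot is clear (z of lip in the frame of pointer_tip between -0.008 and 0.008 m and velocity of joint window between -0.01 and 0.01 m/s); the robot touches nothing.
It fails at once if the lip gripped: fingers pressing on its top face and on its underside or front at once (contact force between the fingers and lip_top above 2 N and contact force between the fingers and lip above 2 N).
It fails at once if the pointer shifted by more than 5 mm (distance of pointer_tip from where it was at the start of the episode above 0.005 m).
It fails at once if a loose part on the bench moved or lifted by more than 20 mm (distance of any of switch_housing, striker_plate, lock_lever, bush0, bush1, bush2, lidded_bin, screwdriver from where it was at the start of the episode above 0.02 m).
It also fails if it takes over 40 s, if anything falls off the work surface, if the arm or the gripper's body presses on something with over 40 N, if the wrist force passes 120 N, or if a joint passes its speed limit or range.

## Robot

A 7-joint arm with a two-finger parallel gripper is mounted at the origin on the work surface. World frame = base frame: x ahead of the robot, y to its left, z up, the work surface at z = 0. Lengths are in m, angles in rad, forces in N, time in s.
With the tool pointing down it reaches from about 0.35 to 0.9 m from the base axis. Payload 8.1 kg.
Tool frame: the origin (TCP) lies at the very end of the fingers, on their centre line; the grasp point (between the pads) lies 19 mm behind it; z points along the fingers, y is the direction in which the jaws open and shut (so a half turn about z gives the same grasp; the last joint's range is limited). The gripper opens to 92 mm and grips with 3 to 60 N. Pads are 19 mm wide; open, the fingers measure 130 mm over their backs; the gripper's body (75 mm by 190 mm) begins 47 mm behind the grasp point.
Start: joints at [-1.367, 0.434, 0.025, 1.573, -0.012, 1.134, -0.075], TCP at [0.189, 0.596, 0.203] pointing down, gripper open.
Joint ranges: [-2.62, 2.62], [-0.44, 2.09], [-1.27, 1.32], [0.08, 2.57], [-1.32, 4.46], [0.12, 2], [-2.74, 2.74]. Speed limits (rad/s): [2.22, 2.22, 3.01, 3.01, 3.14, 3.14, 3.14].

## Interface

Orientations are given as a rotation vector (axis times angle).
In Python, from cell import observe, get_image, sign_off gives the robot as it stands.
- The arm moves only by the tool arm_command, never from a script. Its argument "deltas" is a list of rows, each an object with "xyz": the shift along the tool's x, y, z in cm, a list of three; "turn": the turn about the tool's z in degrees; "jaw": the closure in counts, from 0 (fully open) to 255 (shut). A call has 1 to 5 rows; each row is the pose to reach, as a shift and turn from the pose measured when the call began, along the tool's axes at that moment; what a row does not reach only later rows make up. A row lasts 1/12 s, in which the tool goes at most 41.7 mm and 7.16 degrees, less where a joint would pass 70% of its speed; a pose out of reach is approached as far as the arm can. A call with a gripper value outside its range is refused whole. The fingers move at their own pace and stop on an object; "force" is the grip in N (left out, the last holds). Time passes only in rows, so rows that repeat a pose let the fingers close. It gives the time, the measured TCP pose, the force and the opening at its end, in the units of the state.
- observe(): the state, without advancing time (a new reading comes with each control period).
- get_image(name): name is "side" or "top"; returns a dict with "frame" (480x640x3 uint8, red, green, blue), "depth" (480x640 float32, m along the optical axis (not along the pixel's ray), 0 where there is no reading), "camera_matrix" (3x3 intrinsics, pixels), "cam_to_world" (4x4, takes a point from camera to world coordinates). Camera axes: x right, y up, looking along -z (the intrinsics and any distortion apply to the point x, -y, -z); pixel columns grow to the right and rows downward; lengths in m; the calibration is good to about 2 mm. A picture is of the moment at which its call begins.
- sign_off(): hands the job in, once; it reports no verdict.
The state is a dict: "clock": time; "joints": joint angles; "dq": joint speeds; "joint_efforts": joint torques, N m; "position": TCP position; "ee_rot": TCP orientation; "force": force on the tool from outside, world axes, zero at the start; "ft_torque": the same for the moment, N m; "width": opening from 0.0 (shut) to 1.0 (fully open).
Only numpy, scipy, OpenCV 4.12 (cv2) and the standard library are available. Lean on these libraries where they do the work, as an engineer would, in place of code of your own. Each camera call takes 0.05 s, during which the arm holds its last target.

## Working session

There is one attempt and no reset: what is moved stays moved. The work goes in short steps, Python scripts to look and compute and a tool call to move; the robot and the scene stay as the last step left them, time stands still between calls to the robot, and variables do not carry over. Pictures are saved under pics/ and viewed, and the job is handed in when it is done.

Besides the shell and the picture viewer there is one more tool, called after "Request:" in YAML: its name, and indented under it one key for each argument. arm_command: Moves the arm, as the interface text tells. Its arguments: {"type":"object","properties":{"deltas":{"type":"array","items":{"type":"object","properties":{"xyz":{"type":"array","items":{"type":"number"}},"turn":{"type":"number"},"jaw":{"type":"number"}}}},"force":{"type":"number"}},"required":["deltas"]}

```bash
mkdir -p pics; ls; cat > h.py <<'E'
import numpy as np, cv2
from cell import observe, get_image, sign_off
def grab(n):
    d=get_image(n); np.savez('/tmp/'+n+'.npz',**d); return d
def pt(d,u,v,z=None):
    K=d['camera_matrix'];T=d['cam_to_world']
    if z is None: z=d['depth'][int(v),int(u)]
    p=np.array([(u-K[0,2])/K[0,0]*z,-(v-K[1,2])/K[1,1]*z,-z,1]); return (T@p)[:3]
E
python3 - <<'E'
from h import *
for n in('side','top'):
    d=grab(n); cv2.imwrite(f'pics/{n}0.png',d['frame'][:,:,::-1]); print(n,d['camera_matrix'].tolist(),d['cam_to_world'].round(3).tolist(),(d['depth']>0).mean())
print(observe())
E
```

```text
pics
side [[473.7394650307706, 0.0, 317.38569495536467], [0.0, 473.7394650307706, 241.4742049400091], [0.0, 0.0, 1.0]] [[0.414, 0.781, -0.467, -0.03], [-0.91, 0.361, -0.204, -0.267], [0.009, 0.509, 0.861, 1.182], [0.0, 0.0, 0.0, 1.0]] 0.9959375
top [[600.6878470003003, 0.0, 323.04954831763933], [0.0, 600.6878470003003, 234.49414540107907], [0.0, 0.0, 1.0]] [[-0.025, 0.998, -0.057, 0.447], [-1.0, -0.026, -0.016, -0.019], [-0.018, 0.057, 0.998, 1.826], [0.0, 0.0, 0.0, 1.0]] 0.9959928385416666
{'clock': 0.1, 'joints': array([-1.36658882,  0.43514908,  0.02499249,  1.57396859, -0.01160211,
        1.1340006 , -0.07514574]), 'dq': array([-0.0011986 , -0.00295841, -0.00030048, -0.00267309, -0.00170537,
       -0.00065695,  0.00102304]), 'joint_efforts': array([ 2.56236832e-03, -6.69125247e+01,  9.87832323e-01, -3.15145040e+01,
       -6.05130731e-02,  3.75697785e-02,  1.76286662e-04]), 'position': array([0.1886798 , 0.59534473, 0.20224083]), 'ee_rot': array([-4.80238002e-01, -3.10458882e+00,  2.16487921e-03]), 'force': array([ 0.15286352, -0.24376009, -1.11282611]), 'ft_torque': array([-0.00106469,  0.02821424,  0.05924121]), 'width': 0.9985350650817142}
```

View pics/side0.png

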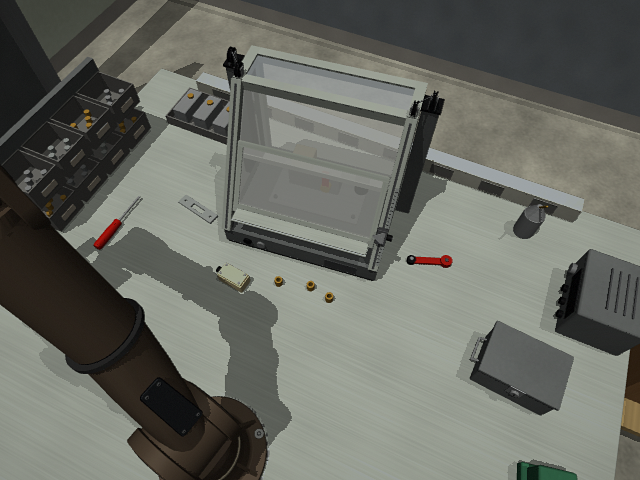

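View pics/top0.png

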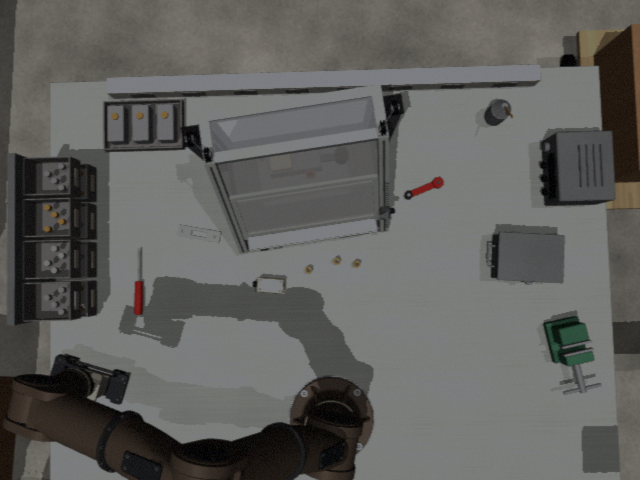

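```bash
python3 - <<'E'
from h import *
L=lambda n:dict(np.load(f'/tmp/{n}.npz'))
s=L('side');t=L('top')
a=cv2.resize(s['frame'][180:300,210:450],None,fx=3.3,fy=3.3,interpolation=cv2.INTER_CUBIC)
b=cv2.resize(t['frame'][190:290,220:420],None,fx=4,fy=4,interpolation=cv2.INTER_CUBIC)
b=np.clip(b*1.6,0,255).astype('uint8')
cv2.imwrite('pics/sz.png',a[:,:,::-1]);cv2.imwrite('pics/tz.png',b[:,:,::-1])
E
```

```text
(no output)
```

View pics/sz.png

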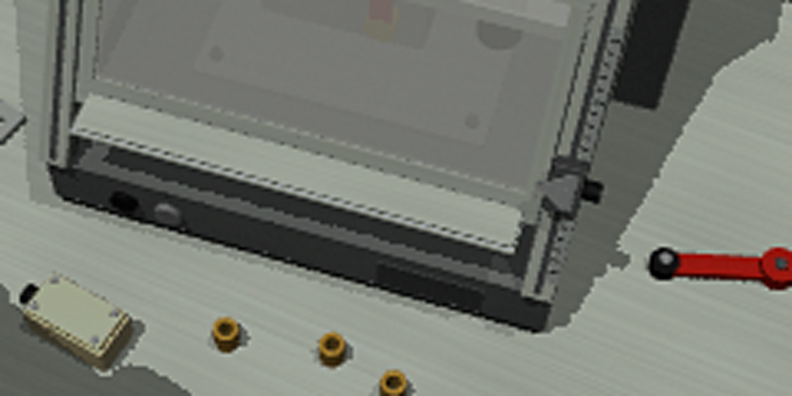

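View pics/tz.png

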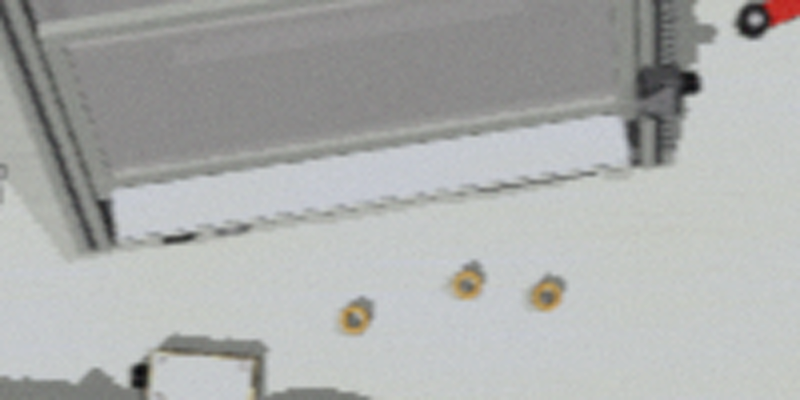

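```bash
cat >> h.py <<'E'
def ray(d,u,v):
    c=d['cam_to_world'][:3,3]; r=pt(d,u,v,1.0)-c; return c,r/np.linalg.norm(r)
def tri(s,a,t,b):
    c1,r1=ray(s,*a);c2,r2=ray(t,*b)
    k=np.linalg.lstsq(np.c_[r1,-r2],c2-c1,rcond=None)[0]
    p=c1+k[0]*r1;q=c2+k[1]*r2
    return ((p+q)/2).round(4),np.linalg.norm(p-q).round(4)
L=lambda n:dict(np.load(f'/tmp/{n}.npz'))
E
python3 - <<'E'
from h import *
s=L('side');t=L('top')
A=tri(s,(231.8,220),t,(249.2,250.2));B=tri(s,(366,255),t,(377.5,231.5))
print('lipL',A,'lipR',B, np.linalg.norm(A[0]-B[0]))
print('yaw',np.degrees(np.arctan2(B[0][0]-A[0][0],-(B[0][1]-A[0][1]))))
print('tip',tri(s,(375,237.6),t,(379.5,216)))
# depth based: lip top points
for u,v in [(250,217),(290,229),(330,240),(358,247)]: print('lip depth',pt(s,u,v))
for u,v in [(255,244),(290,240),(340,232),(370,228)]: print('lip depth top',pt(t,u,v))
for u,v in [(376,238),(377,239),(378,240),(379,238),(382,240)]: print('ptr',u,v,pt(s,u,v).round(4))
for u,v in [(380,216),(382,216),(384,214),(384,217)]: print('ptr top',u,v,pt(t,u,v).round(4))
print('corner jamb plinth', pt(s,374,278).round(3))
for n,a in dict(house=(234,275),b0=(279,281),b1=(311,285),b2=(329,297),lever0=(411,260)).items(): print(n,pt(s,*a).round(3))
E
```

```text
lipL (array([0.5057, 0.2179, 0.1287]), np.float64(0.0033)) lipR (array([ 0.5481, -0.1457,  0.1432]), np.float64(0.0037)) 0.3663508837166904
yaw 6.65131576381039
tip (array([ 0.5893, -0.1508,  0.1692]), np.float64(0.0041))
lip depth [0.5305771  0.17372867 0.13728726]
lip depth [0.5399847  0.06066452 0.13964886]
lip depth [ 0.55207313 -0.04742455  0.14146288]
lip depth [ 0.56618462 -0.11948514  0.13575593]
lip depth top [0.52139926 0.20083239 0.14163199]
lip depth top [0.52998569 0.10194228 0.14362369]
lip depth top [ 0.54885736 -0.03892361  0.14230693]
lip depth top [ 0.55815444 -0.12359509  0.13814218]
ptr 376 238 [ 0.5843 -0.1564  0.1786]
ptr 377 239 [ 0.5826 -0.1597  0.1788]
ptr 378 240 [ 0.5844 -0.1624  0.173 ]
ptr 379 238 [ 0.5863 -0.1633  0.1804]
ptr 382 240 [ 0.588  -0.1715  0.1739]
ptr top 380 216 [ 0.5872 -0.1489  0.1854]
ptr top 382 216 [ 0.5878 -0.1551  0.1771]
ptr top 384 214 [ 0.5916 -0.1592  0.1946]
ptr top 384 217 [ 0.5849 -0.1605  0.1766]
corner jamb plinth [ 0.556 -0.18   0.028]
house [0.399 0.162 0.044]
b0 [0.442 0.051 0.024]
b1 [ 0.476 -0.029  0.003]
b2 [ 0.463 -0.088  0.005]
lever0 [ 0.659 -0.253  0.015]
```

Request:
arm_command:
  deltas:
    - {"xyz":[-2.6,-2.8,-1],"turn":-5,"jaw":255}
    - {"xyz":[-5.2,-5.6,-2],"turn":-10,"jaw":255}
    - {"xyz":[-7.8,-8.5,-3],"turn":-15,"jaw":255}
    - {"xyz":[-10.4,-11.2,-4],"turn":-20,"jaw":255}
    - {"xyz":[-13,-14,-5],"turn":-24.3,"jaw":255}
  force: 10

```text
clock: 0.52
position: [0.2707, 0.4208, 0.2525]
ee_rot: [0.191, -3.135, 0.003]
force: [0.3, 0.3, 1.6]
width: 0.689
```

Request:
arm_command:
  deltas:
    - {"xyz":[-1.3,-3.8,-1],"turn":0,"jaw":255}
    - {"xyz":[-2.6,-7.6,-2],"turn":0,"jaw":255}
    - {"xyz":[-4,-11.4,-3],"turn":0,"jaw":255}
    - {"xyz":[-5.3,-15.2,-4],"turn":0,"jaw":255}
    - {"xyz":[-6.6,-19,-5],"turn":0,"jaw":255}

```text
clock: 0.93
position: [0.3593, 0.2389, 0.303]
ee_rot: [0.191, -3.135, 0.003]
force: [1.5, 0.2, 0.8]
width: 0.323
```

Request:
arm_command:
  deltas:
    - {"xyz":[-1.3,-3.8,-1],"turn":0,"jaw":255}
    - {"xyz":[-2.6,-7.6,-2],"turn":0,"jaw":255}
    - {"xyz":[-4,-11.4,-3],"turn":0,"jaw":255}
    - {"xyz":[-5.3,-15.2,-4],"turn":0,"jaw":255}
    - {"xyz":[-6.6,-19,-5],"turn":0,"jaw":255}

```text
clock: 1.35
position: [0.4476, 0.0572, 0.3535]
ee_rot: [0.192, -3.135, 0.003]
force: [0.5, 0.7, -0.0]
width: 0.008
```

```bash
python3 - <<'E'
from h import *
d=grab('side');cv2.imwrite('pics/s1.png',d['frame'][:,:,::-1]);print(observe())
E
```

```text
{'clock': 1.4, 'joints': array([-0.59764041,  0.03203956,  0.38601202,  1.72893043, -0.00714561,
        1.38034731,  1.47348181]), 'dq': array([-0.03738937, -0.02469143, -0.05004052,  0.05300354,  0.01912482,
       -0.0373346 , -0.20620989]), 'joint_efforts': array([-15.10831296, -24.85639215, -15.94581485, -26.45373702,
        -4.38714311,   0.68081098,  -1.54062107]), 'position': array([0.45121822, 0.04905168, 0.35555999]), 'ee_rot': array([-0.17747304,  3.13317781, -0.00718081]), 'force': array([ 3.26589996, -6.91549866,  2.43763325]), 'ft_torque': array([-0.46545263, -0.17215264,  0.03920371]), 'width': 0.0033943446016759054}
```

View pics/s1.png

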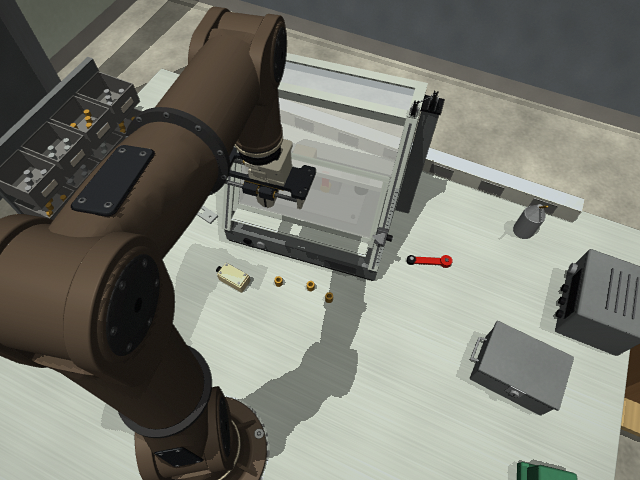

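Request:
arm_command:
  deltas:
    - {"xyz":[0,0,-4],"turn":0,"jaw":255}
    - {"xyz":[0,0,-8],"turn":0,"jaw":255}
    - {"xyz":[0,0,-12],"turn":0,"jaw":255}
    - {"xyz":[0,0,-16],"turn":0,"jaw":255}
    - {"xyz":[0,0,-20],"turn":0,"jaw":255}

```text
clock: 1.82
position: [0.4498, 0.0497, 0.5575]
ee_rot: [-0.177, 3.133, -0.007]
force: [1.4, -0.2, 0.7]
width: 0.008
```

Request:
arm_command:
  deltas:
    - {"xyz":[0,0,-3],"turn":0,"jaw":255}
    - {"xyz":[0,0,-6],"turn":0,"jaw":255}
    - {"xyz":[0,0,-9],"turn":0,"jaw":255}
    - {"xyz":[0,0,-12],"turn":0,"jaw":255}
    - {"xyz":[0,0,-15],"turn":0,"jaw":255}

```text
clock: 2.23
position: [0.4484, 0.0498, 0.6306]
ee_rot: [-0.174, 3.093, -0.003]
force: [0.0, 1.3, -0.1]
width: 0.003
```

```bash
python3 - <<'E'
from h import *
o=observe();print(o['joints'].round(3),o['position'],o['ee_rot'],o['clock'])
E
```

```text
[-1.043  0.074  0.947  1.052 -0.062  2.002  1.556] [0.44840333 0.04984034 0.63059379] [-0.17374771  3.09342102 -0.00313384] 2.2333
```

Request:
arm_command:
  deltas:
    - {"xyz":[0,0,-2],"turn":0,"jaw":255}
    - {"xyz":[0,0,-4],"turn":0,"jaw":255}
    - {"xyz":[0,0,-6],"turn":0,"jaw":255}
    - {"xyz":[0,0,-8],"turn":0,"jaw":255}
    - {"xyz":[0,0,-10],"turn":0,"jaw":255}

```text
clock: 2.65
position: [0.4455, 0.0499, 0.6503]
ee_rot: [-0.172, 3.046, 0.003]
force: [1.0, 0.0, -0.8]
width: 0.005
```

```bash
python3 - <<'E'
from h import *
from scipy.spatial.transform import Rotation as R
o=observe();print(o['joints'].round(4),o['position'],o['ee_rot'],o['clock']);print(R.from_rotvec(o['ee_rot']).as_matrix().round(3))
E
```

```text
[-1.3698  0.0432  1.2647  1.0359 -0.0422  2.002   1.5572] [0.44546069 0.04986302 0.65027686] [-1.72256155e-01  3.04649106e+00  2.70917167e-03] 2.65
[[-0.99  -0.113  0.09 ]
 [-0.112  0.994  0.007]
 [-0.09  -0.003 -0.996]]
```

Request:
arm_command:
  deltas:
    - {"xyz":[0,0,-4],"turn":0,"jaw":255}
    - {"xyz":[0,0,-8],"turn":0,"jaw":255}
    - {"xyz":[0,0,-12],"turn":0,"jaw":255}
    - {"xyz":[0,0,-16],"turn":0,"jaw":255}
    - {"xyz":[0,0,-20],"turn":0,"jaw":255}

```text
clock: 3.07
position: [0.4426, 0.0491, 0.6692]
ee_rot: [-0.17, 3.0, 0.014]
force: [-0.0, -0.1, 0.1]
width: 0.008
```

```bash
cat > o.py <<'E'
from h import *
from scipy.spatial.transform import Rotation as R
o=observe();print(o['joints'].round(4),o['position'].round(4),o['ee_rot'].round(3),o['clock'],o['force'].round(1));print(R.from_rotvec(o['ee_rot']).as_matrix().round(3))
E
python3 o.py
```

```text
[-0.9456  0.0109  0.7393  0.995   0.0045  2.002   1.4793] [0.4426 0.0491 0.6692] [-0.17   3.     0.014] 3.0667 [-0.  -0.1  0.1]
[[-0.984 -0.113  0.136]
 [-0.112  0.994  0.017]
 [-0.137  0.001 -0.991]]
```

Request:
arm_command:
  deltas:
    - {"xyz":[0,0,-4],"turn":0,"jaw":255}
    - {"xyz":[0,0,-8],"turn":0,"jaw":255}
    - {"xyz":[0,0,-12],"turn":0,"jaw":255}
    - {"xyz":[0,0,-16],"turn":0,"jaw":255}
    - {"xyz":[0,0,-20],"turn":0,"jaw":255}

```text
clock: 3.48
position: [0.4318, 0.0465, 0.6892]
ee_rot: [-0.167, 2.953, 0.026]
force: [-1.3, 0.7, 0.3]
width: 0.005
```

Request:
arm_command:
  deltas:
    - {"xyz":[0,0,-4],"turn":0,"jaw":255}
    - {"xyz":[0,0,-8],"turn":0,"jaw":255}
    - {"xyz":[0,0,-12],"turn":0,"jaw":255}
    - {"xyz":[0,0,-16],"turn":0,"jaw":255}
    - {"xyz":[0,0,-20],"turn":0,"jaw":255}

```text
clock: 3.9
position: [0.4132, 0.0426, 0.7098]
ee_rot: [-0.164, 2.905, 0.038]
force: [1.0, -0.3, -0.1]
width: 0.001
```

```bash
python3 o.py
```

```text
[ 0.1082 -0.0071 -0.3451  0.9132  0.0152  2.0021  1.4546] [0.4132 0.0426 0.7098] [-0.164  2.905  0.038] 3.9 [ 1.  -0.3 -0.1]
[[-0.967 -0.114  0.228]
 [-0.108  0.993  0.038]
 [-0.231  0.012 -0.973]]
```

Request:
arm_command:
  deltas:
    - {"xyz":[-1,0,-4],"turn":0,"jaw":255}
    - {"xyz":[-2,0,-8],"turn":0,"jaw":255}
    - {"xyz":[-4,0,-12],"turn":0,"jaw":255}
    - {"xyz":[-5,0,-16],"turn":0,"jaw":255}
    - {"xyz":[-6,0,-20],"turn":0,"jaw":255}

```text
clock: 4.32
position: [0.4266, 0.0409, 0.7309]
ee_rot: [-0.16, 2.856, 0.048]
force: [0.4, 0.2, -0.5]
width: -0.0
```

Request:
arm_command:
  deltas:
    - {"xyz":[-1,0,-4],"turn":0,"jaw":255}
    - {"xyz":[-2,0,-8],"turn":0,"jaw":255}
    - {"xyz":[-4,0,-12],"turn":0,"jaw":255}
    - {"xyz":[-5,0,-16],"turn":0,"jaw":255}
    - {"xyz":[-6,0,-20],"turn":0,"jaw":255}

```text
clock: 4.73
position: [0.4337, 0.0385, 0.7524]
ee_rot: [-0.157, 2.808, 0.059]
force: [-0.1, -0.6, 1.0]
width: 0.001
```

```bash
python3 o.py
```

```text
[-0.0898 -0.0021 -0.1329  0.8102  0.0148  2.002   1.4681] [0.4337 0.0385 0.7524] [-0.157  2.808  0.059] 4.7333 [-0.1 -0.6  1. ]
[[-0.94  -0.115  0.32 ]
 [-0.102  0.993  0.058]
 [-0.325  0.022 -0.945]]
```

Request:
arm_command:
  deltas:
    - {"xyz":[1.1,-0.1,3.8],"turn":0,"jaw":255}
    - {"xyz":[2.2,-0.3,7.7],"turn":0,"jaw":255}
    - {"xyz":[3.3,-0.4,11.5],"turn":0,"jaw":255}
    - {"xyz":[4.3,-0.6,15.4],"turn":0,"jaw":255}
    - {"xyz":[5.4,-0.7,19.2],"turn":0,"jaw":255}

```text
clock: 5.15
position: [0.4448, 0.0371, 0.5509]
ee_rot: [-0.157, 2.808, 0.059]
force: [0.7, 1.0, 0.5]
width: 0.008
```

Request:
arm_command:
  deltas:
    - {"xyz":[1.1,-0.1,3.8],"turn":0,"jaw":255}
    - {"xyz":[2.2,-0.3,7.7],"turn":0,"jaw":255}
    - {"xyz":[3.3,-0.4,11.5],"turn":0,"jaw":255}
    - {"xyz":[4.3,-0.6,15.4],"turn":0,"jaw":255}
    - {"xyz":[5.4,-0.7,19.2],"turn":0,"jaw":255}

```text
clock: 5.57
position: [0.4558, 0.0358, 0.3496]
ee_rot: [-0.156, 2.808, 0.059]
force: [1.4, 0.4, -0.2]
width: 0.01
```

```bash
python3 o.py
```

```text
[-0.0375 -0.1522 -0.1356  1.9608 -0.0268  1.0002  1.5179] [0.4558 0.0358 0.3496] [-0.156  2.808  0.059] 5.5667 [ 1.4  0.4 -0.2]
[[-0.94  -0.115  0.32 ]
 [-0.101  0.993  0.059]
 [-0.325  0.023 -0.946]]
```

Request:
arm_command:
  deltas:
    - {"xyz":[1.1,-0.1,3.8],"turn":0,"jaw":255}
    - {"xyz":[2.2,-0.3,7.7],"turn":0,"jaw":255}
    - {"xyz":[3.3,-0.4,11.5],"turn":0,"jaw":255}
    - {"xyz":[4.3,-0.6,15.4],"turn":0,"jaw":255}
    - {"xyz":[5.0,-0.7,18.0],"turn":0,"jaw":255}

```text
clock: 5.98
position: [0.4653, 0.0341, 0.1596]
ee_rot: [-0.157, 2.811, 0.059]
force: [-0.2, -0.4, -0.3]
width: 0.007
```

```bash
python3 o.py; python3 - <<'E'
from h import *
for n in('side','top'):
    d=grab(n); cv2.imwrite(f'pics/{n}2.png',d['frame'][:,:,::-1])
E
```

```text
[-0.0441  0.0592 -0.1518  2.2762  0.0278  0.4787  1.4658] [0.4653 0.0341 0.1596] [-0.157  2.811  0.059] 5.9833 [-0.2 -0.4 -0.3]
[[-0.941 -0.115  0.317]
 [-0.102  0.993  0.058]
 [-0.322  0.023 -0.947]]
```

View pics/side2.png

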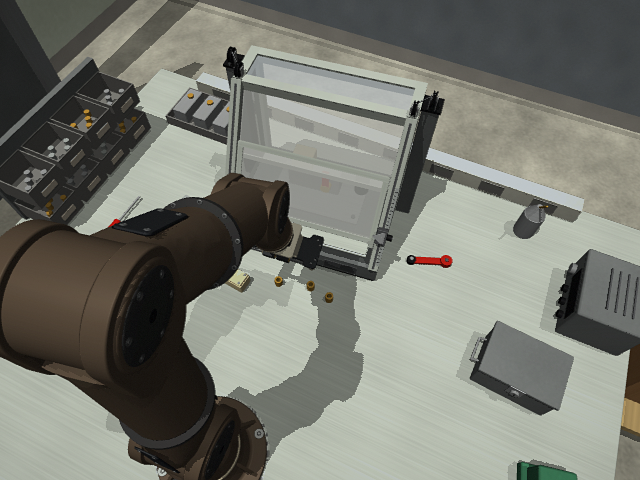

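View pics/top2.png

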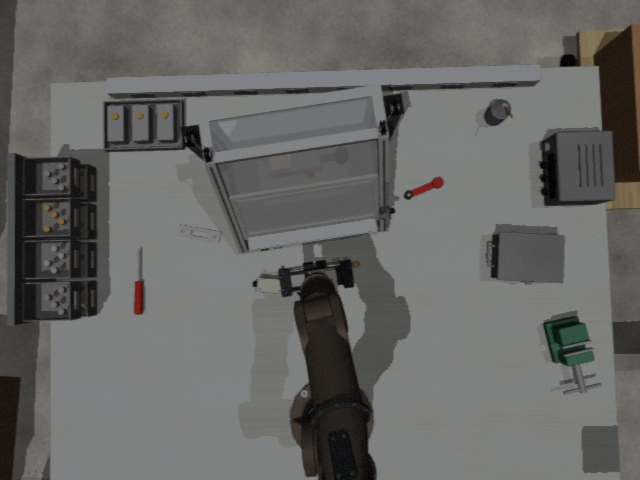

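```bash
cat > crop.py <<'E'
import sys
from h import *
tag=sys.argv[1]
s=L('side');t=L('top')
def c(d,x0,y0,g): 
    a=d['frame'][y0:y0+50,x0:x0+40]; a=np.clip(a*g,0,255).astype('uint8')
    return cv2.resize(a,None,fx=10,fy=10,interpolation=cv2.INTER_CUBIC)
cv2.imwrite(f'pics/c{tag}.png',np.hstack([c(s,350,215,1.3),c(t,362,195,1.6)])[:,:,::-1])
E
python3 crop.py 2
```

```text
(no output)
```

View pics/c2.png

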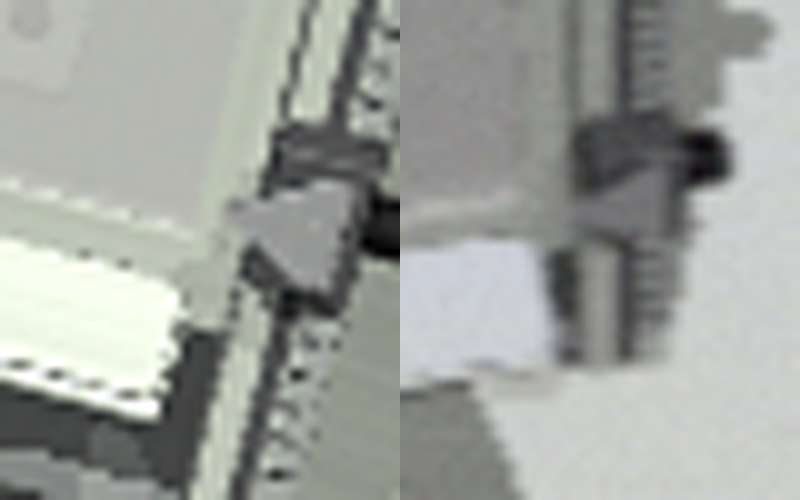

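```bash
python3 - <<'E'
from h import *
s=L('side');t=L('top')
print('tip',tri(s,(372.75,235.2),t,(378.75,215.05)))
print('corner',tri(s,(365.35,256.05),t,(377.75,232.05)))
# lip back-right corner of strip
print('back',tri(s,(350+17.8-.45,215+28.5-.45),t,(362+14-.45,195+24.5-.45)))
# depth, wide average lip top
for n,d,m in(('s',s,[(355,247),(350,245),(352,248),(345,244),(357,249)]),('t',t,[(370,228),(365,229),(372,226),(368,230),(360,229)])):
    print(n,[pt(d,*q)[2].round(4) for q in m])
E
```

```text
tip (array([ 0.5907, -0.1461,  0.1754]), np.float64(0.0007))
corner (array([ 0.5464, -0.1458,  0.1405]), np.float64(0.0021))
back (array([ 0.5822, -0.1387,  0.1447]), np.float64(0.0016))
s [np.float64(0.1377), np.float64(0.139), np.float64(0.1379), np.float64(0.1419), np.float64(0.1383)]
t [np.float64(0.139), np.float64(0.1405), np.float64(0.1499), np.float64(0.1418), np.float64(0.141)]
```

Request:
arm_command:
  deltas:
    - {"xyz":[0.4,0,2.0],"turn":0,"jaw":255}
    - {"xyz":[0.7,-0.1,4.0],"turn":0,"jaw":255}
    - {"xyz":[0.2,-0.2,5.2],"turn":0,"jaw":255}
    - {"xyz":[-0.8,-0.3,5.8],"turn":0,"jaw":255}
    - {"xyz":[-2.0,-0.4,6.3],"turn":0,"jaw":255}

```text
clock: 6.5
position: [0.504, 0.0358, 0.1061]
ee_rot: [-0.158, 2.816, 0.058]
force: [0.2, 0.3, 1.1]
width: 0.004
```

```bash
python3 o.py
```

```text
[-0.0607  0.2142 -0.1317  2.2649  0.086   0.3421  1.4217] [0.504  0.0358 0.1061] [-0.158  2.816  0.058] 6.5 [0.2 0.3 1.1]
[[-0.943 -0.115  0.312]
 [-0.103  0.993  0.058]
 [-0.317  0.022 -0.948]]
```

Request:
arm_command:
  deltas:
    - {"xyz":[-0.3,0,0.1],"turn":0,"jaw":255}
    - {"xyz":[-0.6,0,0.2],"turn":0,"jaw":255}
    - {"xyz":[-0.9,0,0.3],"turn":0,"jaw":255}
    - {"xyz":[-1.2,0,0.4],"turn":0,"jaw":255}
    - {"xyz":[-1.4,0,0.5],"turn":0,"jaw":255}

```text
clock: 6.92
position: [0.5191, 0.0376, 0.1064]
ee_rot: [-0.158, 2.815, 0.058]
force: [-0.0, 0.1, 0.1]
width: 0.003
```

Request:
arm_command:
  deltas:
    - {"xyz":[-0.15,0,0.05],"turn":0,"jaw":255}
    - {"xyz":[-0.3,0,0.1],"turn":0,"jaw":255}
    - {"xyz":[-0.4,0,0.14],"turn":0,"jaw":255}

```text
clock: 7.17
position: [0.5231, 0.038, 0.1063]
ee_rot: [-0.158, 2.816, 0.058]
force: [-2.7, -0.5, 1.9]
width: 0.001
```

Request:
arm_command:
  deltas:
    - {"xyz":[-0.2,0,0.06],"turn":0,"jaw":255}
    - {"xyz":[-0.42,0,-0.14],"turn":0,"jaw":255}
    - {"xyz":[-0.64,0,-0.34],"turn":0,"jaw":255}
    - {"xyz":[-0.86,0,-0.54],"turn":0,"jaw":255}
    - {"xyz":[-1.1,0,-0.74],"turn":0,"jaw":255}

```text
clock: 7.58
position: [0.5292, 0.0386, 0.1159]
ee_rot: [-0.159, 2.819, 0.057]
force: [-6.7, 0.4, 0.7]
width: 0.009
```

```bash
python3 o.py; python3 - <<'E'
from h import *
for n in('side','top'):
    d=grab(n); cv2.imwrite(f'pics/{n}3.png',d['frame'][:,:,::-1])
E
python3 crop.py 3
```

```text
[-0.0567  0.2349 -0.1337  2.1971  0.0808  0.3929  1.4318] [0.5292 0.0386 0.1159] [-0.159  2.819  0.057] 7.5833 [-6.7  0.4  0.7]
[[-0.944 -0.116  0.309]
 [-0.103  0.993  0.057]
 [-0.314  0.022 -0.949]]
```

View pics/c3.png

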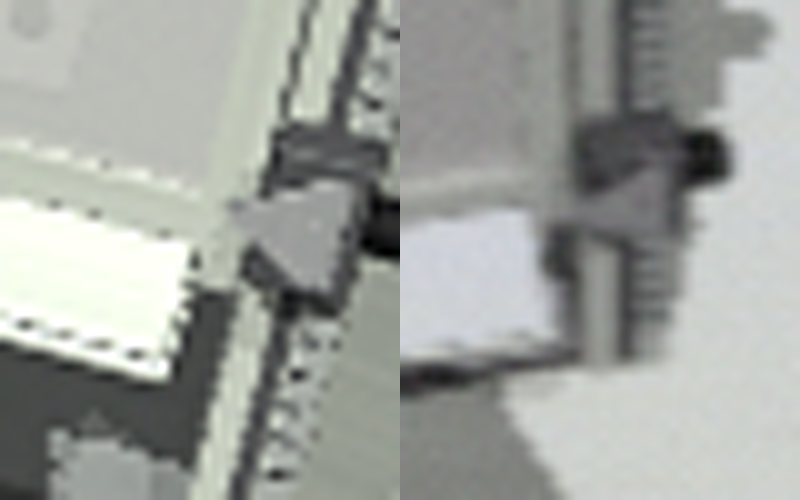

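```bash
python3 - <<'E'
from h import *
s=L('side');t=L('top')
print('corner',tri(s,(350+16.8-.45,215+37.8-.45),t,(362+15.8-.45,195+34.5-.45)))
E
```

```text
corner (array([ 0.5546, -0.1447,  0.1454]), np.float64(0.0023))
```

Request:
arm_command:
  deltas:
    - {"xyz":[-0.23,0,-0.2],"turn":0,"jaw":255}
    - {"xyz":[-0.45,0,-0.4],"turn":0,"jaw":255}
    - {"xyz":[-0.67,0,-0.6],"turn":0,"jaw":255}
    - {"xyz":[-0.9,0,-0.8],"turn":0,"jaw":255}
    - {"xyz":[-1.12,0,-1.0],"turn":0,"jaw":255}

```text
clock: 8.1
position: [0.5369, 0.0393, 0.1295]
ee_rot: [-0.159, 2.819, 0.057]
force: [-5.9, 0.6, -1.1]
width: 0.007
```

```bash
python3 o.py; python3 - <<'E'
from h import *
for n in('side','top'):
    d=grab(n); cv2.imwrite(f'pics/{n}4.png',d['frame'][:,:,::-1])
E
python3 crop.py 4
```

```text
[-0.051   0.2245 -0.1382  2.1649  0.0714  0.4351  1.4426] [0.5369 0.0393 0.1295] [-0.159  2.819  0.057] 8.1 [-5.9  0.6 -1.1]
[[-0.944 -0.116  0.309]
 [-0.103  0.993  0.057]
 [-0.314  0.022 -0.949]]
```

View pics/c4.png

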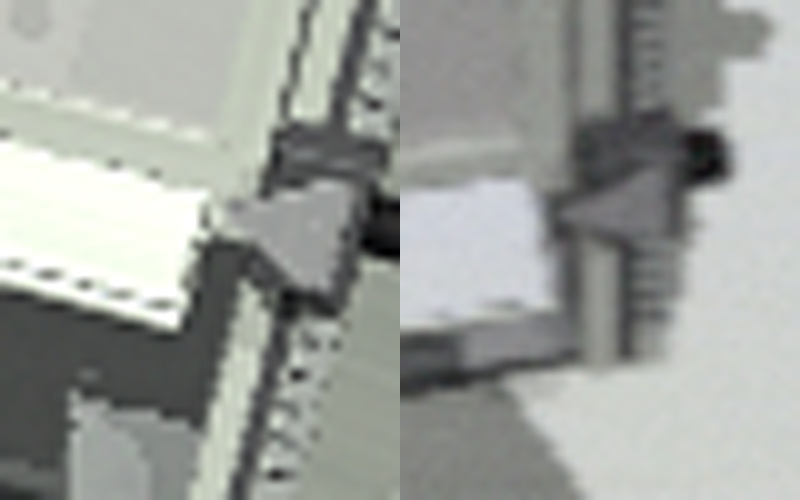

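```bash
python3 - <<'E'
from h import *
s=L('side');t=L('top')
print('corner',tri(s,(350+18.1-.45,215+32.6-.45),t,(362+15.6-.45,195+30.8-.45)))
for a in((215,205),(220,206),(225,206)):
  for b in((153,213),(160,212)):
    print(a,b,'tip',tri(s,(350+a[0]/10-.45,215+a[1]/10-.45),t,(362+b[0]/10-.45,195+b[1]/10-.45)))
for n,d,m in(('s',s,[(357,240),(352,238),(355,240),(350,237)]),('t',t,[(370,221),(365,222),(372,220),(368,223),(360,224)])):
    print(n,[pt(d,*q)[2].round(4) for q in m])
E
cat > big.py <<'E'
import sys
from h import *
s=L('side');t=L('top')
def c(d,x0,y0,g): 
    a=d['frame'][y0:y0+30,x0:x0+20]; a=np.clip(a*g,0,255).astype('uint8')
    return cv2.resize(a,None,fx=20,fy=20,interpolation=cv2.INTER_NEAREST)
cv2.imwrite(f'pics/b{sys.argv[1]}.png',np.hstack([c(s,362,222,1.2),c(t,370,205,1.8)])[:,:,::-1])
E
python3 big.py 4
```

```text
corner (array([ 0.5642, -0.1435,  0.1556]), np.float64(0.0019))
(215, 205) (153, 213) tip (array([ 0.5888, -0.1414,  0.1757]), np.float64(0.0008))
(215, 205) (160, 212) tip (array([ 0.5886, -0.1424,  0.1767]), np.float64(0.0011))
(220, 206) (153, 213) tip (array([ 0.5891, -0.1421,  0.1753]), np.float64(0.002))
(220, 206) (160, 212) tip (array([ 0.5889, -0.143 ,  0.1762]), np.float64(0.0001))
(225, 206) (153, 213) tip (array([ 0.5893, -0.1426,  0.1754]), np.float64(0.0032))
(225, 206) (160, 212) tip (array([ 0.5891, -0.1436,  0.1763]), np.float64(0.0014))
s [np.float64(0.1596), np.float64(0.1606), np.float64(0.161), np.float64(0.1629)]
t [np.float64(0.1646), np.float64(0.1576), np.float64(0.1563), np.float64(0.1611), np.float64(0.1697)]
```

View pics/b4.png

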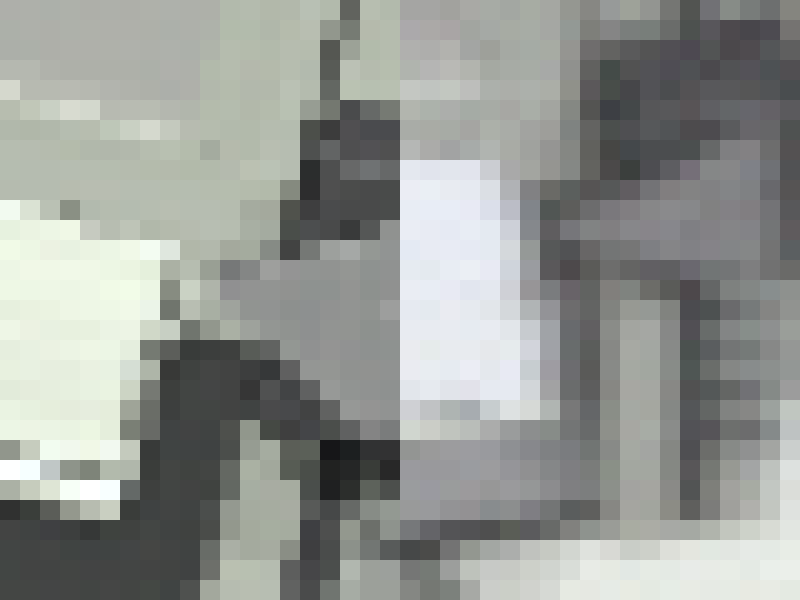

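Request:
arm_command:
  deltas:
    - {"xyz":[-0.23,0,-0.2],"turn":0,"jaw":255}
    - {"xyz":[-0.45,0,-0.4],"turn":0,"jaw":255}
    - {"xyz":[-0.67,0,-0.6],"turn":0,"jaw":255}
    - {"xyz":[-0.9,0,-0.8],"turn":0,"jaw":255}
    - {"xyz":[-1.12,0,-1.0],"turn":0,"jaw":255}

```text
clock: 8.62
position: [0.5452, 0.0401, 0.1434]
ee_rot: [-0.159, 2.818, 0.058]
force: [-5.4, 0.9, 0.3]
width: 0.007
```

Request:
arm_command:
  deltas:
    - {"xyz":[-0.23,0,-0.2],"turn":0,"jaw":255}
    - {"xyz":[-0.38,0,-0.33],"turn":0,"jaw":255}
    - {"xyz":[-0.54,0,-0.47],"turn":0,"jaw":255}
    - {"xyz":[-0.68,0,-0.6],"turn":0,"jaw":255}

```text
clock: 8.95
position: [0.5499, 0.0407, 0.1515]
ee_rot: [-0.159, 2.818, 0.058]
force: [-5.1, 2.0, 0.0]
width: 0.006
```

```bash
python3 o.py; python3 - <<'E'
from h import *
for n in('side','top'):
    d=grab(n); cv2.imwrite(f'pics/{n}5.png',d['frame'][:,:,::-1])
E
python3 crop.py 5;python3 big.py 5
```

```text
[-0.0449  0.2108 -0.1422  2.1119  0.0591  0.5001  1.4572] [0.5499 0.0407 0.1515] [-0.159  2.818  0.058] 8.95 [-5.1  2.   0. ]
[[-0.943 -0.116  0.311]
 [-0.103  0.993  0.058]
 [-0.315  0.022 -0.949]]
```

View pics/c5.png

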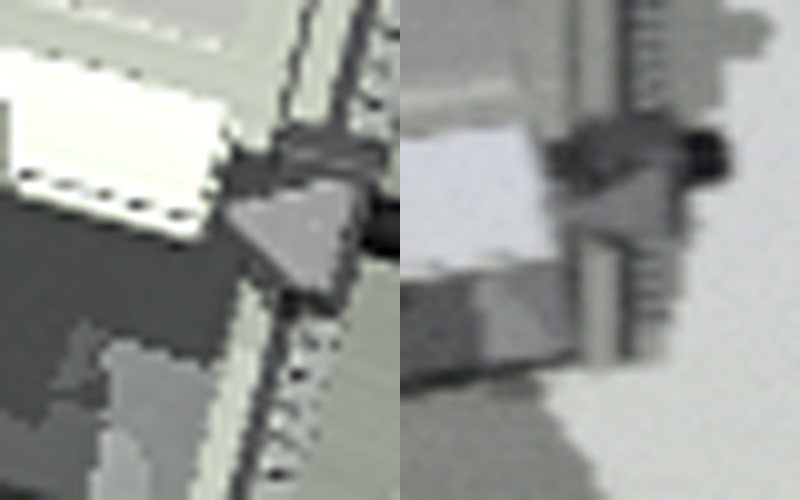

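View pics/side5.png

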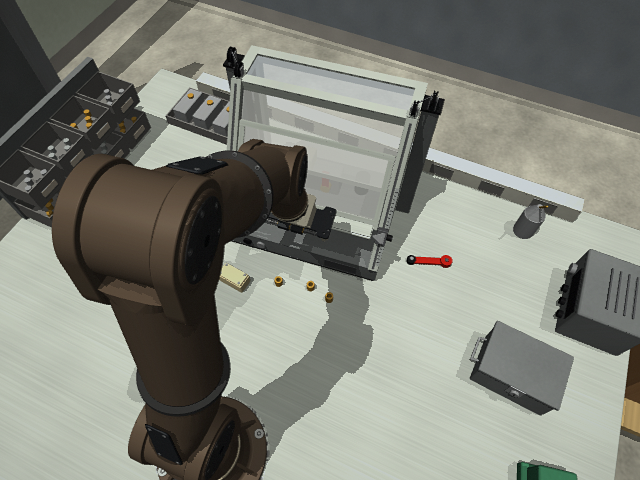

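```bash
python3 - <<'E'
from h import *
s=L('side');t=L('top')
f=lambda a,b:tri(s,(350+a[0]/10-.45,215+a[1]/10-.45),t,(362+b[0]/10-.45,195+b[1]/10-.45))
print('tip',f((222,208),(158,213)))
print('corner',f((198,240),(155,258)),'back',f((230,105),(127,125)))
ps=[pt(s,u,v) for u in range(356,370) for v in range(225,237) if s['frame'][v,u].min()>165]
pq=[pt(t,u,v) for u in range(364,375) for v in range(209,221) if t['frame'][v,u].min()>120]
for p in(ps,pq): p=np.array(p); print(len(p),np.median(p,0),p[:,2].std())
# initial frames same, for bias: 
E
```

```text
tip (array([ 0.5889, -0.1431,  0.1753]), np.float64(0.0012))
corner (array([ 0.5762, -0.1415,  0.1778]), np.float64(0.0009)) back (array([ 0.6127, -0.1349,  0.1838]), np.float64(0.0016))
147 [ 0.58798615 -0.11928407  0.18555847] 0.001846579489287467
126 [ 0.59264641 -0.11872667  0.18619716] 0.004156829449222605
```

View pics/b5.png

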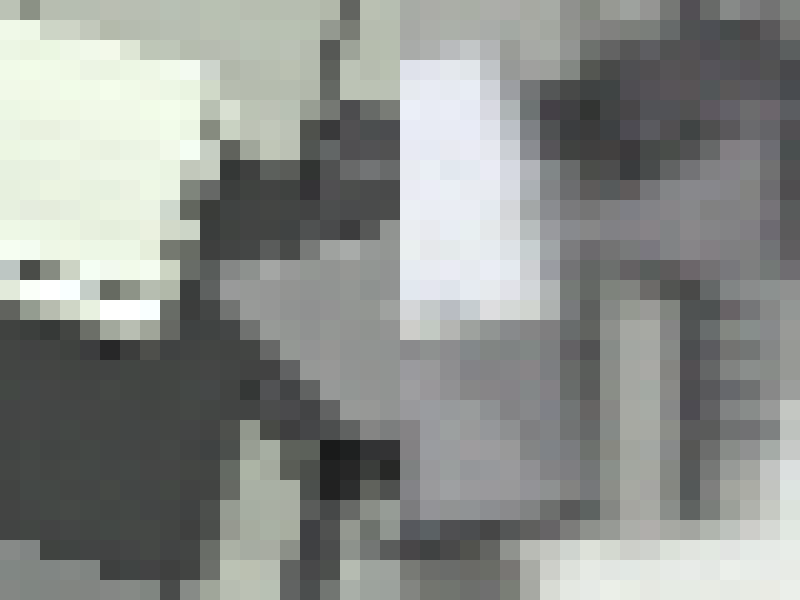

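```bash
python3 - <<'E'
from h import *
s=L('side');t=L('top')
def m(d,u,v,r=3): return np.median([pt(d,a,b)[2] for a in range(u-r,u+r+1) for b in range(v-r,v+r+1)]).round(4)
print('bench s',[m(s,*q) for q in((400,300),(440,235),(420,330),(350,420))],'t',[m(t,*q) for q in((420,230),(430,260),(450,220),(400,300))])
E
```

```text
bench s [np.float64(0.0003), np.float64(0.0003), np.float64(0.0002), np.float64(-0.0005)] t [np.float64(-0.0018), np.float64(-0.0008), np.float64(-0.001), np.float64(0.0005)]
```

Request:
arm_command:
  deltas:
    - {"xyz":[0.3,0,-0.08],"turn":0,"jaw":255}
    - {"xyz":[0.8,0,-0.25],"turn":0,"jaw":255}
    - {"xyz":[1.9,0,-0.6],"turn":0,"jaw":255}
    - {"xyz":[3.8,0,-1.2],"turn":0,"jaw":255}
    - {"xyz":[5.7,0,-1.9],"turn":0,"jaw":255}

```text
clock: 9.47
position: [0.4898, 0.0335, 0.1519]
ee_rot: [-0.159, 2.816, 0.058]
force: [-1.0, 0.4, 1.1]
width: 0.006
```

Request:
arm_command:
  deltas:
    - {"xyz":[1,0,-2],"turn":0,"jaw":255}
    - {"xyz":[2,0,-4],"turn":0,"jaw":255}
    - {"xyz":[2,0,-4],"turn":0,"jaw":255}
    - {"xyz":[2,0,-4],"turn":0,"jaw":255}

```text
clock: 9.8
position: [0.4586, 0.0289, 0.1845]
ee_rot: [-0.158, 2.813, 0.057]
force: [-0.2, 1.1, -0.2]
width: 0.006
```

```bash
python3 o.py; python3 - <<'E'
from h import *
for n in('side','top'):
    d=grab(n); cv2.imwrite(f'pics/{n}6.png',d['frame'][:,:,::-1])
s=L('side');t=L('top')
ps=[pt(s,u,v) for u in range(356,370) for v in range(225,237) if s['frame'][v,u].min()>165]
pq=[pt(t,u,v) for u in range(364,375) for v in range(209,221) if t['frame'][v,u].min()>120]
for p in(ps,pq): p=np.array(p); print(len(p),np.median(p,0),p[:,2].std())
E
python3 crop.py 6
```

```text
[-1.3800e-02  1.0500e-02 -1.6500e-01  2.2488e+00  2.2000e-03  5.5610e-01
  1.5028e+00] [0.4586 0.0289 0.1845] [-0.158  2.813  0.057] 9.8 [-0.2  1.1 -0.2]
[[-0.942 -0.115  0.315]
 [-0.102  0.993  0.057]
 [-0.32   0.022 -0.947]]
142 [ 0.58828201 -0.11973391  0.18609635] 0.002079904646725161
126 [ 0.59289633 -0.11867948  0.18560587] 0.00352019028803643
```

View pics/c6.png

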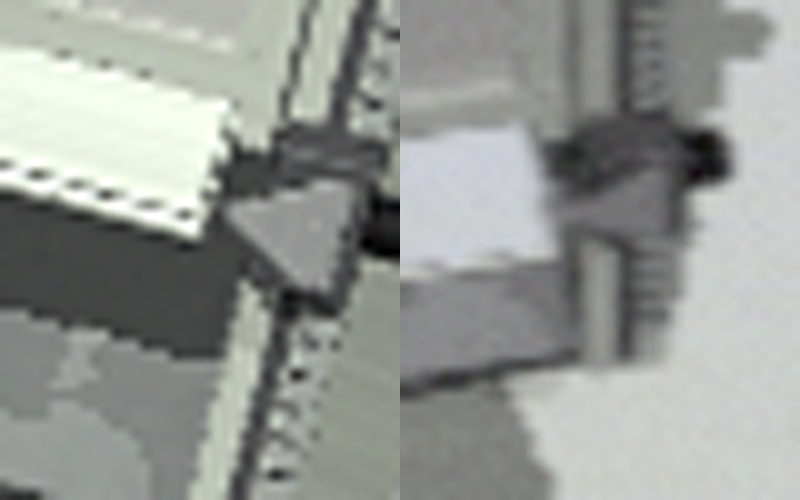

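View pics/top6.png

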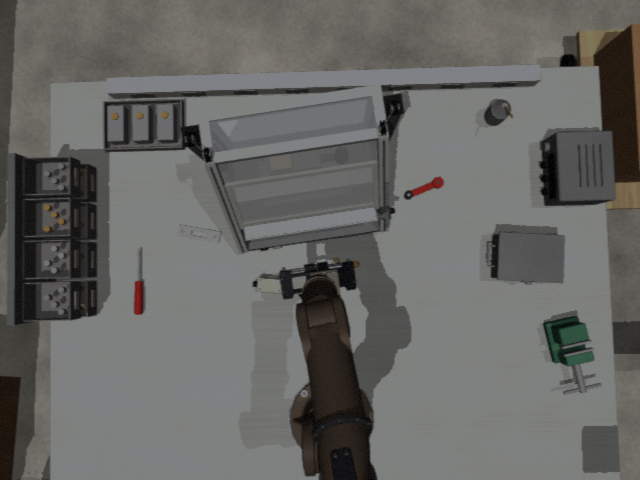

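```bash
python3 -c "
from cell import sign_off
print(sign_off())"
```

```text
the job is handed in; nothing more can be done
None
```

The window is standing with the underside of its lip level with the pointer tip, and the job is handed in at about 9.8 s on the clock. I closed the fingers and pushed the lip's lower front edge from below, up along the slope.

**Last checks, after backing off**
- **Level:** the lip's top measured 0.186 m in both views, so its underside is at about 0.176 m. The pointer tip triangulated at 0.175 m, a difference of about 1 mm against the 8 mm allowed.
- **Disagreement:** triangulating the lip's rounded front corner gave 0.178 m and its back edge 0.184 m. Both are somewhat lower than the depth reading, but the result stays within tolerance either way.
- **Rest and force:** the lip height was the same before and after I backed off. The hand is about 0.1 m from the lip with no outside force beyond sensor noise. The force readings I took while pushing were about 7 N at most.
- **Bystanders:** in the last pictures the pointer and the loose parts in view were where they started. The arm hides the bushes in the top view, so I didn't check them in the last pictures, but the fingers stayed well above them.

**How the tool was tilted:** moves can't tilt the tool, so I drove it upward past its reach until it leaned about 19° forward, which let the fingers bear on the lip's edge instead of its cover strip. During this joint 6 sat at its stop and read 2.002 rad against a listed limit of 2, which I took as rounding. The contact was on the lower front edge, not the flat underside.

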